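# Draw a long lighter out through the narrow opening of its box

### The job

Fetch the long gas lighter out of the wooden box: it is longer than the opening and both its ends lie under the covers, so grip its blue body, slide it endways under the long cover until the body's end is free of the short one, then tilt that end up and draw the lighter out diagonally. Be gentle: do not force the lighter against the covers or push the gripper hard on the box, and leave the box and the things beside it where they stand. Finish with the gripper still holding the lighter in the air, all of it at least 5 cm above the top of the box and touching nothing else.

Things in the scene. Friction and masses are not known exactly. Their poses are not given: they have to be found in the camera images.
- box: Loose shallow wooden box, 0.7 to 1.1 kg, 166 (x) x 326 (y) x 54 mm high; origin: centre of its underside, z up. Walls 8 mm; floor surface at z = 8 mm; inside x -75 to 75, y -155 to 155 mm. Fixed darker covers, 6 mm thick (underside z = 48), close the top at both ends over the full width; between them, y -45 to 105, it is open. Long axis (y) across the robot's view, +y to its left, turned up to 0.5 rad.
- short_cover_edge (a point): Middle of the short cover's edge at the opening, on its upper face: box frame (0, 105, 54) mm; axes as the box. The short cover runs from here to the box's +y end (the robot's left) and hides 50 mm of the inside.
- long_cover_edge (a point): Middle of the long cover's edge at the opening, on its upper face: box frame (0, -45, 54) mm; axes as the box. The long cover runs from here to the box's -y end and hides 110 mm of the inside, so the lighter has room to slide in under it.
- lighter: Long gas lighter, 60 to 100 g, lying flat on the box floor within 0.05 rad of the box's y axis; origin below the middle of its length, at its underside; y along it, z up. Blue body y -8 to 110, x -9 to 16, 16 mm high; fixed black trigger on its -x side, out to x = -16, y 22 to 42; round nozzle 9 mm thick along x = 5, z = 8, from the body to y = -110 mm.
- body_end (a point): Middle of the end of the lighter's blue body, at lighter frame (3.5, 110, 8) mm; axes as the lighter. At the start 8 to 20 mm under the short cover. A good grip is across the body (25 mm wide) 45 to 58 mm from this end, near the lighter's middle of weight.
- nozzle_tip (a point): Middle of the tip of the lighter's bright nozzle tube: lighter frame (5, -110, 8) mm; axes as the lighter. At the start 50 to 62 mm under the long cover.
- pepper: Pepper shaker, glass with grey cap, 44 mm across, 90 mm high, standing behind the box; origin at its foot's centre. To be left alone.
- matches: Matchbox, 37 x 53 x 15 mm, lying behind the box; origin at the centre of its underside. To be left alone.
- spices: Spice jar with a dark cap, 41 mm across, 105 mm high, standing behind the box; origin at its foot's centre. To be left alone.
Things that resemble listed ones, but are neither listed nor needed, are in the scene too. What is shaped like the lighter but purple or turquoise is not meant.

How it is judged:
On the way:
1. the lighter is tilted through the opening: one end is above the covers while the other is still below their upper face (((z of body_end in the frame of box above 0.06 m and z of nozzle_tip in the frame of box below 0.05 m) or (z of nozzle_tip in the frame of box above 0.06 m and z of body_end in the frame of box below 0.05 m))), for 0.1 s.
At the end, for the whole second after the job is handed in: The fingers hold the lighter (over 1 N) at rest in the air, both its ends at least 50 mm above the box's top (z over 0.104 m), touching nothing else; the box stands flat within 25 mm of its start, and the three things beside it upright within 25 mm of theirs (height (world z) of each of body_end, nozzle_tip above 0.104 m and contact force between lighter and the fingers above 1 N and contact force between lighter and box below 0.1 N and contact force between lighter and pepper below 0.1 N and contact force between lighter and matches below 0.1 N and contact force between lighter and spices below 0.1 N and linear speed of lighter below 0.03 m/s and distance of each of box, pepper, matches, spices from where it was at the start of the episode below 0.025 m and angle between box's own z axis and vertical below 0.05 rad and angle between each of pepper, matches, spices's own z axis and vertical below 0.1 rad); the arm keeps its last pose, push and grip.
It fails at once if an end of the lighter is off the floor of the box and the lighter is forced against the box (over 15 N) (contact force between lighter and box above 15 N and z of any of body_end, nozzle_tip in the frame of box above 0.021 m).
It fails at once if the robot pushes on the box with over 20 N (contact force between the arm and box above 20 N).
It fails at once if the fingers push on the box with over 20 N (contact force between the fingers and box above 20 N).
It fails at once if the box is shifted by over 25 mm or tipped (distance of box from where it was at the start of the episode above 0.025 m or angle between box's own z axis and vertical above 0.1 rad).
It fails at once if a thing beside the box is shifted by over 25 mm or tipped (distance of any of pepper, matches, spices from where it was at the start of the episode above 0.025 m or angle between any of pepper, matches, spices's own z axis and vertical above 0.3 rad).
It also fails if it takes over 42 s, if anything falls off the work surface, if the arm or the gripper's body presses on something with over 40 N, if the wrist force passes 120 N, or if a joint passes its speed limit or range.

### The arm

A 6-joint arm with a two-finger parallel gripper is mounted at the origin on a cart in front of the work surface, level with it; the furniture and walls round the work are solid. World frame = base frame: x ahead of the robot, y to its left, z up, the work surface at z = 0. Lengths are in m, angles in rad, forces in N, time in s.
With the tool pointing down it reaches from about 0.25 to 0.775 m from the base axis. Payload 4 kg.
Tool frame: the origin (TCP) lies at the very end of the fingers, on their centre line; the grasp point (between the pads) lies 19 mm behind it (robot.hold_point_z is the distance from the TCP to the grasp point, in m); z points along the fingers, y is the line along which they close (so a half turn about z gives the same grasp; the last joint's range is limited). The gripper opens to 94 mm and grips with 3 to 60 N. Pads are 16 mm wide; open, the fingers measure 119 mm over their backs; the gripper's body (75 mm by 177 mm) begins 78 mm behind the grasp point.
Start: joints at [-1.232, 0.087, 1.371, -0, 1.684, -0.103], TCP at [0.235, -0.497, 0.206] pointing down, gripper open.
Joint ranges: [-3.1, 3.1], [-0.76, 2.03], [0.27, 2.55], [-1.08, 4.22], [0.17, 2.65], [-2.57, 2.57]. Speed limits (rad/s): [2.79, 2.79, 3.14, 3.14, 3.14, 3.14].

### API

Orientations are given as [roll, pitch, yaw] about the fixed x, y, z axes, in that order (R = Rz(yaw) Ry(pitch) Rx(roll)).
In Python, from bench import robot gives the robot as it stands.
- The arm moves only by the tool carry_out, never from a script. Its argument "steps" is a list of rows, each a list of 3 entries, a list of its own where there are three numbers: the shift along the tool's x, y, z in m, then the turn about the tool's z in units of 10 degrees (1.0 is 10 degrees), then the closure, from -1 (fully open) to 1 (shut). In form: [[[tx, ty, tz], roll, jaw], ...]. A call has 1 to 10 rows; each row is the pose to reach, as a shift and turn from the pose commanded when the call began, along the tool's axes at that moment; what a row does not reach only later rows make up. A row lasts 1/8 s, in which the tool goes at most 62.5 mm and 10.7 degrees, less where a joint would pass 70% of its speed; a pose out of reach is approached as far as the arm can. A call with a gripper value outside its range is refused whole. The fingers move at their own pace and stop on an object; the grip force is fixed at half the most. Time passes only in rows, so rows that repeat a pose let the fingers close. It gives the time, the measured TCP pose, the force, the opening and the grip force at its end, in the units of the state.
- robot.get_obs(): the state, without advancing time (a new reading comes with each control period).
- robot.snapshot(name): name is "scene" or "top" or "wrist"; returns a dict with "image" (384x512x3 uint8, red, green, blue), "z_map" (384x512 float32, m along the optical axis (not along the pixel's ray), 0 where there is no reading), "mtx" (3x3 intrinsics, pixels), "R" (3x3) and "t" (3): a world point X has camera coordinates R X + t. Camera axes: x right, y down, z forward; pixel columns grow to the right and rows downward; lengths in m; the calibration is good to about 2 mm. A picture is of the moment at which its call begins.
- robot.close_job(): hands the job in; it is judged then, once.
The state is a dict: "time": time; "joint_positions": joint angles; "qvel": joint speeds; "joint_torque": joint torques, N m; "tool_pos": TCP position; "ee_rot": TCP orientation; "wrist_force": force on the tool from outside, world axes, zero at the start; "wrist_torque": the same for the moment, N m; "width": finger opening in m; "finger_force": force on a finger pad.
Only numpy, scipy, OpenCV 4.12 (cv2) and the standard library are available. Lean on these libraries where they do the work, as an engineer would, in place of code of your own. Each camera call takes 0.05 s, during which the arm holds its last target. There are 200 camera calls.

## Working session

There is one attempt and no reset: what is moved stays moved. The work goes in short steps, Python scripts to look and compute and a tool call to move; the robot and the scene stay as the last step left them, time stands still between calls to the robot, and variables do not carry over. Pictures are saved under pics/ and viewed, at most 10 in all, crops included, and the job is handed in when it is done.

Besides the shell and the picture viewer there is one more tool, called after ">>>" by a JSON object that holds its "op" and its "data", one argument or row to a line. carry_out: Moves the arm, as the interface text tells. Its arguments: {"type":"object","properties":{"steps":{"type":"array","items":{"type":"array"}}},"required":["steps"]}

```bash
ls; mkdir -p pics; python3 - <<'E'
from bench import robot
import cv2,numpy as np
for n in("scene","top"):
    s=robot.snapshot(n); cv2.imwrite(f"pics/{n}0.png",s["image"][:,:,::-1]); np.savez(f"{n}0.npz",**s)
o=robot.get_obs();print(o["tool_pos"],o["ee_rot"],o["width"],o["time"])
E
```

```text
pics
[ 0.23499743 -0.49674487  0.20446289] [-3.13970089e+00 -1.78047403e-04  4.41780145e-01] 0.094273581727292 0.1
```

View pics/scene0.png

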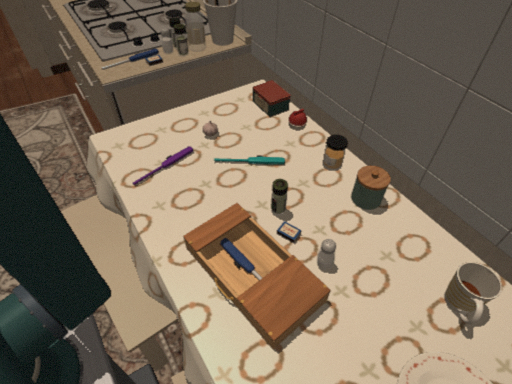

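View pics/top0.png

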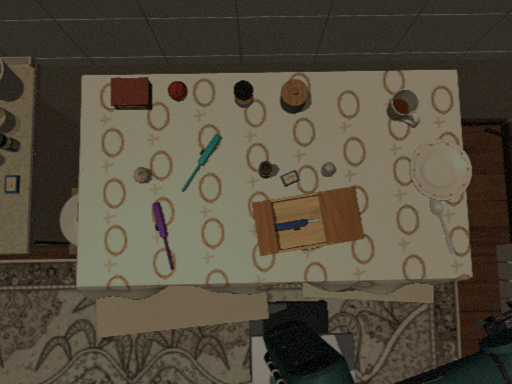

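The top view shows three lighter shapes: turquoise (203,162), purple (162,235) and blue inside the box (295,225). The blue one is meant because it lies in the box. I'll confirm with an enlarged crop.

```bash
python3 - <<'E'
import cv2
a=cv2.imread("pics/top0.png")[178:264,245:370]
cv2.imwrite("pics/topc.png",cv2.resize(a,None,fx=6,fy=6,interpolation=cv2.INTER_CUBIC))
E
```

```text
(no output)
```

View pics/topc.png

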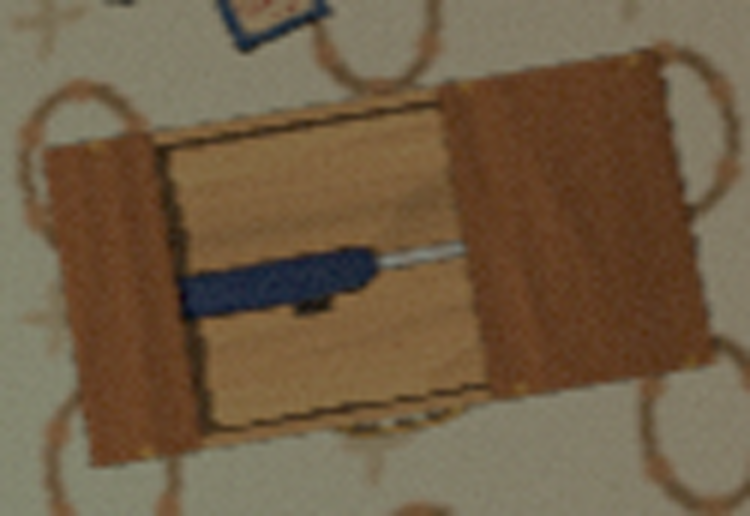

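The crop confirms it: blue body from crop (183,297) to (375,263), the bright nozzle running to the right under the long cover, and the black trigger at (312,306). The box-top corners are near (45,150), (655,47), (713,362) and (92,465).

```bash
cat > h.py <<'E'
import numpy as np
def ray(s,uv,z):
    d=s["R"].T@np.linalg.inv(s["mtx"])@np.array([uv[0],uv[1],1.]); c=-s["R"].T@s["t"]
    return c+d*(z-c[2])/d[2]
def cr(p): return (np.array(p)+.5)/6-.5+np.array([245,178])
E
python3 - <<'E'
from h import *
s=np.load("top0.npz"); 
P=[ray(s,cr(p),.054) for p in((45,150),(655,47),(713,362),(92,465))]
L=np.array([[83,163],[83,-163],[-83,-163],[-83,163]])/1000
W=np.array(P)[:,:2]; c=W.mean(0); H=L.T@(W-c); U,_,V=np.linalg.svd(H); R=V.T@U.T
print("box",c,np.arctan2(R[1,0],R[0,0]),"res",(W-c-L@R.T).round(4).tolist())
z=s["z_map"];print("depth top cover world z:")
for p in [(100,300),(580,200)]:
    u,v=cr(p); d=z[int(round(v)),int(round(u))]; print(s["R"].T@(np.linalg.inv(s["mtx"])@[u,v,1]*d-s["t"]))
for n,p,h in[("short edge",(177,290),.054),("long edge",(465,235),.054),("body@edge top",(183,279),.016),("body@edge bot",(190,317),.012),("body fr top",(375,247),.016),("body fr bot",(375,282),.016),("join",(377,264),.012),("trigger0",(295,312),.012),("trigger1",(330,306),.012),("noz",(464,246),.012)]:
    X=ray(s,cr(p),h); print(n,X.round(4),"box:",((X[:2]-c)@R*1000).round(1))
E
```

```text
box [ 0.50326361 -0.01972847] 0.14239688777179801 res [[-0.0015, -0.0033], [-0.0003, 0.0014], [0.0006, 0.0025], [0.0013, -0.0007]]
depth top cover world z:
[0.48304898 0.12332692 0.05207896]
[ 0.52898153 -0.12446761  0.05931696]
short edge [0.4873 0.0837 0.054 ] box: [ -1.1 104.7]
long edge [ 0.5125 -0.0653  0.054 ] box: [  2.7 -46.5]
body@edge top [0.4945 0.079  0.016 ] box: [ 5.4 99. ]
body@edge bot [0.4746 0.0756 0.012 ] box: [-14.8  98.5]
body fr top [ 0.5094 -0.0229  0.016 ] box: [ 5.6 -4. ]
body fr bot [ 0.4909 -0.0223  0.016 ] box: [-12.6  -0.8]
join [ 0.5005 -0.0241  0.012 ] box: [-3.3 -4. ]
trigger0 [0.4761 0.0201 0.012 ] box: [-21.2  43.2]
trigger1 [0.4789 0.0015 0.012 ] box: [-21.1  24.4]
noz [ 0.5091 -0.0707  0.012 ] box: [ -1.4 -51.2]
```

```bash
cat >> h.py <<'E'
BC=np.array([.5033,-.0197]); A=.1424
def b2w(x,y): return BC+np.array([[np.cos(A),-np.sin(A)],[np.sin(A),np.cos(A)]])@[x,y]
def w2b(p): return (np.array(p)[:2]-BC)@np.array([[np.cos(A),-np.sin(A)],[np.sin(A),np.cos(A)]])
def shift(o,target):
    from scipy.spatial.transform import Rotation as Ro
    return Ro.from_euler("xyz",o["ee_rot"]).as_matrix().T@(np.array(target)-o["tool_pos"])
E
python3 - <<'E'
from h import *
from bench import robot
o=robot.get_obs(); t=b2w(-.004,.055); print(t, shift(o,[*t,.2]), (o["ee_rot"][2]-(np.pi/2+A))*18/np.pi)
s=np.load("top0.npz")
for p,h in(((265,164),.105),((289,178),.015),((328,168),.09)): print(ray(s,p,h).round(3))
E
```

```text
[0.49153493 0.03417563] [ 0.45890178 -0.37025617  0.00524505] -7.2846781220012895
[0.672 0.109 0.105]
[0.641 0.031 0.015]
[ 0.659 -0.084  0.09 ]
```

>>> {"op": "carry_out", "data": {
  "steps": [
    [[0.46,-0.37,0.005],-7.28,-0.3],
    [[0.46,-0.37,0.005],-7.28,-0.3],
    [[0.46,-0.37,0.005],-7.28,-0.3],
    [[0.46,-0.37,0.005],-7.28,-0.3],
    [[0.46,-0.37,0.005],-7.28,-0.3],
    [[0.46,-0.37,0.005],-7.28,-0.3],
    [[0.46,-0.37,0.005],-7.28,-0.3],
    [[0.46,-0.37,0.005],-7.28,-0.3],
    [[0.46,-0.37,0.005],-7.28,-0.3],
    [[0.46,-0.37,0.005],-7.28,-0.3]
  ]
}}

```text
time: 1.35
tool_pos: [0.4931, 0.037, 0.1997]
ee_rot: [-3.14, -0.001, 1.716]
wrist_force: [0.1, -1.6, 0.5]
width: 0.0611
finger_force: 0.0
```

>>> {"op": "carry_out", "data": {
  "steps": [
    [[0,0,0],0,-0.3],
    [[0,0,0],0,-0.3],
    [[0,0,0],0,-0.3]
  ]
}}

```text
time: 1.72
tool_pos: [0.4924, 0.0327, 0.2005]
ee_rot: [-3.141, 0.0, 1.71]
wrist_force: [-0.5, -0.8, 0.3]
width: 0.0608
finger_force: 0.0
```

```bash
python3 - <<'E'
from bench import robot
import cv2,numpy as np
s=robot.snapshot("wrist"); cv2.imwrite("pics/w1.png",cv2.resize(s["image"][:,:,::-1],None,fx=1.5,fy=1.5)); np.savez("w1.npz",**s)
o=robot.get_obs();print(o["tool_pos"],o["ee_rot"],o["width"],o["time"],o["wrist_force"])
E
```

```text
[0.49249524 0.03277259 0.20058311] [3.14146457e+00 3.54053451e-04 1.71036794e+00] 0.06079069327357817 1.775 [ 0.93055064  0.48836416 -0.6467199 ]
```

View pics/w1.png

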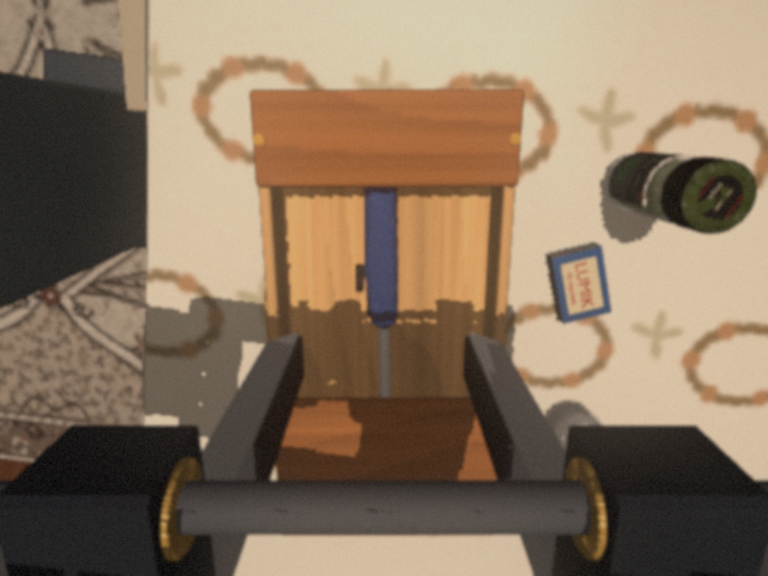

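The wrist view shows the short cover's edge at row 186 (x 258 to 522), the blue body at x 366–397 over rows 188–327, the trigger at rows 263–292 on its left, and the long cover's edge at row 398.

```bash
python3 - <<'E'
from h import *
s=np.load("w1.npz")
for n,p,h in[("short L",(258,186),.054),("short R",(522,186),.054),("far L",(250,90),.054),("far R",(524,90),.054),("long edge",(385,398),.054),("bodyTL",(365,195),.024),("bodyTR",(397,195),.024),("bodyBL",(367,300),.024),("bodyBR",(398,300),.024),("front",(383,328),.016),("trig0",(360,263),.016),("trig1",(360,292),.016),("noz",(384,395),.016)]:
    X=ray(s,(np.array(p)+.5)/1.5-.5,h); print(n,X.round(4),"box:",(w2b(X)*1000).round(1))
E
```

```text
short L [0.4071 0.0719 0.054 ] box: [-82.2 104.4]
short R [0.572  0.0951 0.054 ] box: [ 84.3 103.9]
far L [0.3983 0.1281 0.054 ] box: [-82.9 161.2]
far R [0.561 0.151 0.054] box: [ 81.4 160.7]
long edge [ 0.5073 -0.0645  0.054 ] box: [ -2.4 -44.9]
bodyTL [0.4741 0.0722 0.024 ] box: [-15.8  95.1]
bodyTR [0.4961 0.0753 0.024 ] box: [ 6.3 95.1]
bodyBL [ 0.4855 -0.0034  0.024 ] box: [-15.3  18.7]
bodyBR [ 5.08e-01 -2.00e-04  2.40e-02] box: [ 7.4 18.6]
front [ 0.5006 -0.0266  0.016 ] box: [-3.7 -6.4]
trig0 [0.4767 0.0216 0.016 ] box: [-20.4  44.7]
trig1 [ 0.4796 -0.0005  0.016 ] box: [-20.8  22.4]
noz [ 0.5093 -0.0828  0.016 ] box: [ -3.  -63.3]
```

```bash
python3 - <<'E'
from h import *
from bench import robot
o=robot.get_obs(); t=b2w(-.0043,.060); print(t, shift(o,[*t,.013]))
E
```

```text
[0.49052837 0.03908244] [ 0.00658854 -0.00109395  0.18758065]
```

>>> {"op": "carry_out", "data": {
  "steps": [
    [[0.0065,-0.001,0.04],0,-0.3],
    [[0.0065,-0.001,0.08],0,-0.3],
    [[0.0065,-0.001,0.12],0,-0.3],
    [[0.0065,-0.001,0.145],0,-0.3],
    [[0.0065,-0.001,0.16],0,-0.3],
    [[0.0065,-0.001,0.165],0,-0.3],
    [[0.0065,-0.001,0.165],0,-0.3],
    [[0.0065,-0.001,0.165],0,-0.3]
  ]
}}

```text
time: 2.78
tool_pos: [0.4919, 0.0401, 0.0368]
ee_rot: [3.139, 0.001, 1.712]
wrist_force: [0.9, 0.3, 0.1]
width: 0.0614
finger_force: 0.0
```

>>> {"op": "carry_out", "data": {
  "steps": [
    [[0,0,0.01],0,-0.3],
    [[0,0,0.018],0,-0.3],
    [[0,0,0.022],0,-0.3],
    [[0,0,0.022],0,-0.3],
    [[0,0,0.022],0,-0.3]
  ]
}}

```text
time: 3.4
tool_pos: [0.4911, 0.0402, 0.0136]
ee_rot: [3.141, 0.0, 1.712]
wrist_force: [0.5, 0.0, 0.4]
width: 0.0616
finger_force: 0.0
```

Fine. Close the gripper.

>>> {"op": "carry_out", "data": {
  "steps": [
    [[0,0,0],0,0.2],
    [[0,0,0],0,0.4],
    [[0,0,0],0,0.6],
    [[0,0,0],0,1],
    [[0,0,0],0,1],
    [[0,0,0],0,1],
    [[0,0,0],0,1]
  ]
}}

```text
time: 4.28
tool_pos: [0.4908, 0.0402, 0.0135]
ee_rot: [-3.141, 0.0, 1.712]
wrist_force: [-0.8, -0.9, 1.0]
width: 0.0231
finger_force: 30.0
```

Gripped. Now lift 2 mm and slide 30 mm along tool −x, which is the box's −y.

>>> {"op": "carry_out", "data": {
  "steps": [
    [[0,0,-0.002],0,1],
    [[-0.005,0,-0.002],0,1],
    [[-0.01,0,-0.002],0,1],
    [[-0.015,0,-0.002],0,1],
    [[-0.02,0,-0.002],0,1],
    [[-0.025,0,-0.002],0,1],
    [[-0.03,0,-0.002],0,1],
    [[-0.03,0,-0.002],0,1]
  ]
}}

```text
time: 5.28
tool_pos: [0.4952, 0.0102, 0.0155]
ee_rot: [3.142, 0.0, 1.712]
wrist_force: [-0.4, 0.6, -0.8]
width: 0.0234
finger_force: 30.0
```

```bash
python3 - <<'E'
from bench import robot
import cv2,numpy as np
s=robot.snapshot("wrist"); cv2.imwrite("pics/w2.png",s["image"][:,:,::-1]); np.savez("w2.npz",**s)
E
```

```text
(no output)
```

View pics/w2.png

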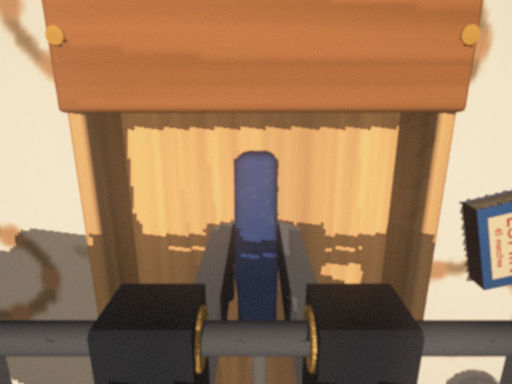

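The body end (256,152) is well clear of the short cover's edge (row 110). Now raise gently: about 25 mm flat, then pivot on the long cover's edge in small steps, watching the force.

```bash
python3 - <<'E'
from h import *
s=np.load("w2.npz")
for p,h in(((256,153),.022),((256,110),.054)): print((w2b(ray(s,p,h))*1000).round(1))
E
```

```text
[-3.5 81.3]
[ -3.6 104.7]
```

>>> {"op": "carry_out", "data": {
  "steps": [
    [[0,0,-0.005],0,1],
    [[0,0,-0.01],0,1],
    [[0,0,-0.015],0,1],
    [[0,0,-0.019],0,1],
    [[0,0,-0.022],0,1],
    [[0,0,-0.022],0,1]
  ]
}}

```text
time: 6.08
tool_pos: [0.4953, 0.0105, 0.0378]
ee_rot: [3.141, 0.0, 1.712]
wrist_force: [-0.0, -0.0, -0.3]
width: 0.0235
finger_force: 30.0
```

>>> {"op": "carry_out", "data": {
  "steps": [
    [[0,0,-0.002],0,1],
    [[0,0,-0.004],0,1],
    [[0,0,-0.006],0,1],
    [[0,0,-0.006],0,1]
  ]
}}

```text
time: 6.58
tool_pos: [0.4949, 0.0106, 0.0433]
ee_rot: [-3.141, -0.0, 1.712]
wrist_force: [-0.2, 0.0, -1.5]
width: 0.0231
finger_force: 30.0
```

>>> {"op": "carry_out", "data": {
  "steps": [
    [[0,0,-0.001],0,1],
    [[0,0,-0.002],0,1],
    [[0,0,-0.003],0,1],
    [[0,0,-0.004],0,1],
    [[0,0,-0.004],0,1]
  ]
}}

```text
time: 7.2
tool_pos: [0.495, 0.0107, 0.0475]
ee_rot: [-3.141, -0.0, 1.712]
wrist_force: [-0.8, 1.5, -3.0]
width: 0.0235
finger_force: 29.7
```

>>> {"op": "carry_out", "data": {
  "steps": [
    [[0,0,-0.001],0,1],
    [[0,0,-0.002],0,1],
    [[0,0,-0.002],0,1]
  ]
}}

```text
time: 7.58
tool_pos: [0.4951, 0.0106, 0.0495]
ee_rot: [-3.142, -0.0, 1.712]
wrist_force: [-0.4, 2.0, -2.4]
width: 0.0236
finger_force: 29.8
```

The force stays near 3 N, so the lighter is pivoting in the grip. Continue.

>>> {"op": "carry_out", "data": {
  "steps": [
    [[0,0,-0.001],0,1],
    [[0,0,-0.002],0,1],
    [[0,0,-0.003],0,1],
    [[0,0,-0.004],0,1],
    [[0,0,-0.005],0,1],
    [[0,0,-0.005],0,1]
  ]
}}

```text
time: 8.32
tool_pos: [0.4952, 0.0103, 0.0546]
ee_rot: [3.141, 0.0, 1.712]
wrist_force: [-0.6, 0.4, -2.9]
width: 0.0231
finger_force: 29.9
```

>>> {"op": "carry_out", "data": {
  "steps": [
    [[0,0,-0.001],0,1],
    [[0,0,-0.002],0,1],
    [[0,0,-0.003],0,1],
    [[0,0,-0.004],0,1],
    [[0,0,-0.004],0,1]
  ]
}}

```text
time: 8.95
tool_pos: [0.4953, 0.0104, 0.0586]
ee_rot: [3.141, 0.0, 1.712]
wrist_force: [0.2, -0.7, -2.2]
width: 0.0232
finger_force: 29.9
```

```bash
python3 - <<'E'
from bench import robot
import cv2,numpy as np
from h import *
s=robot.snapshot("wrist"); im=s["image"]; cv2.imwrite("pics/w3.png",im[:,:,::-1])
a=im.astype(int); m=(a[...,2]>a[...,0]+25)&(s["z_map"]>0); m[:, :200]=0; m[:,320:]=0
v,u=np.nonzero(m); d=s["z_map"][v,u]
X=((np.linalg.inv(s["mtx"])@np.c_[u,v,np.ones_like(u)].T*d).T-s["t"])@s["R"]
b=w2b(X); k=np.abs(b[:,0]+.004)<.008
y=b[k,1];z=X[k,2]
for q in np.arange(.0,.13,.01):
    j=np.abs(y-q)<.004
    if j.sum()>5: print(q.round(2),np.median(z[j]).round(4),j.sum())
E
```

```text
Traceback (most recent call last):
  File "h.py", line 8, in w2b
    def w2b(p): return (np.array(p)[:2]-BC)@np.array([[np.cos(A),-np.sin(A)],[np.sin(A),np.cos(A)]])
                        ~~~~~~~~~~~~~~~^~~
ValueError: operands could not be broadcast together with shapes (2,3) (2,)
```

View pics/w3.png

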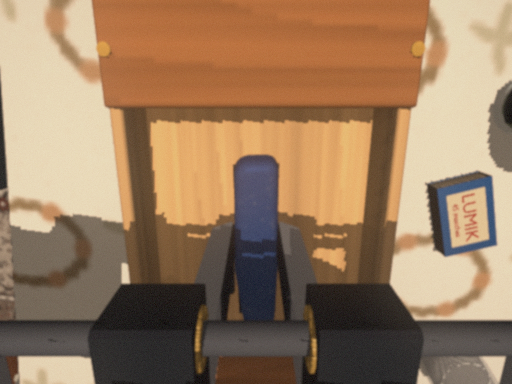

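The body (x 234–279) now ends at row 155 and looks only slightly tilted. I'll measure the slope from depth.

```bash
sed -i 's/np.array(p)\[:2\]/np.array(p)[...,:2]/' h.py; cat > slope.py <<'E'
from bench import robot
import cv2,sys
from h import *
s=robot.snapshot("wrist"); im=s["image"]; cv2.imwrite(sys.argv[1],im[:,:,::-1])
a=im.astype(int); m=(a[...,2]>a[...,0]+25)&(s["z_map"]>0); m[:, :200]=0; m[:,320:]=0
v,u=np.nonzero(m); d=s["z_map"][v,u]
X=((np.linalg.inv(s["mtx"])@np.c_[u,v,np.ones_like(u)].T*d).T-s["t"])@s["R"]
b=w2b(X); k=np.abs(b[:,0]-np.median(b[:,0]))<.006
y=b[k,1];z=X[k,2]
for q in np.arange(-.02,.22,.01):
    j=np.abs(y-q)<.004
    if j.sum()>5: print(q.round(2),np.median(z[j]).round(4),j.sum())
o=robot.get_obs(); print(w2b(o["tool_pos"]),o["tool_pos"])
E
python3 slope.py pics/w4.png
```

```text
0.02 0.0668 19
0.03 0.0678 22
0.04 0.0705 286
0.05 0.0726 310
0.06 0.0745 192
0.07 0.0762 29
0.08 0.0775 83
[-0.00373835  0.03101856] [0.49519736 0.01047406 0.05851765]
```

The tilt is 11°: the body end's middle is near z 70 mm and the tip near 26 mm. Tilt a little more, then draw along the slope.

>>> {"op": "carry_out", "data": {
  "steps": [
    [[0,0,-0.001],0,1],
    [[0,0,-0.002],0,1],
    [[0,0,-0.003],0,1],
    [[0,0,-0.004],0,1],
    [[0,0,-0.004],0,1]
  ]
}}

```text
time: 9.68
tool_pos: [0.4952, 0.0106, 0.0626]
ee_rot: [3.141, 0.0, 1.712]
wrist_force: [-0.6, 0.4, -2.5]
width: 0.0231
finger_force: 29.9
```

>>> {"op": "carry_out", "data": {
  "steps": [
    [[0.005,0,-0.001],0,1],
    [[0.01,0,-0.002],0,1],
    [[0.015,0,-0.003],0,1],
    [[0.02,0,-0.004],0,1],
    [[0.025,0,-0.005],0,1],
    [[0.03,0,-0.006],0,1],
    [[0.03,0,-0.006],0,1]
  ]
}}

```text
time: 10.55
tool_pos: [0.4909, 0.0408, 0.0687]
ee_rot: [3.141, -0.0, 1.713]
wrist_force: [-0.8, 0.9, -1.3]
width: 0.0231
finger_force: 29.9
```

```bash
python3 slope.py pics/w5.png
```

```text
0.05 0.0763 9
0.06 0.0777 30
0.07 0.0806 288
0.08 0.0831 295
0.09 0.0853 279
0.1 0.0879 325
0.11 0.0887 155
[-0.00367319  0.0614421 ] [0.49094417 0.0405989  0.06860948]
```

Slope is now 0.25 with light forces. Continue 80 mm along it.

>>> {"op": "carry_out", "data": {
  "steps": [
    [[0.008,0,-0.002],0,1],
    [[0.016,0,-0.004],0,1],
    [[0.024,0,-0.006],0,1],
    [[0.032,0,-0.008],0,1],
    [[0.04,0,-0.01],0,1],
    [[0.04,0,-0.01],0,1]
  ]
}}

```text
time: 11.35
tool_pos: [0.4853, 0.0806, 0.0787]
ee_rot: [3.141, -0.0, 1.713]
wrist_force: [-0.3, 0.8, -0.7]
width: 0.0231
finger_force: 29.9
```

>>> {"op": "carry_out", "data": {
  "steps": [
    [[0.008,0,-0.002],0,1],
    [[0.016,0,-0.004],0,1],
    [[0.024,0,-0.006],0,1],
    [[0.032,0,-0.008],0,1],
    [[0.04,0,-0.01],0,1],
    [[0.045,0,-0.011],0,1],
    [[0.045,0,-0.011],0,1]
  ]
}}

```text
time: 12.22
tool_pos: [0.4789, 0.1247, 0.0896]
ee_rot: [3.141, 0.0, 1.713]
wrist_force: [-0.1, 0.6, -1.3]
width: 0.0232
finger_force: 29.9
```

```bash
python3 slope.py pics/w6.png; python3 - <<'E'
from bench import robot
import cv2
s=robot.snapshot("scene")["image"][:,:,::-1]; cv2.imwrite("pics/s2.png",cv2.resize(s[150:350,140:390],None,fx=3,fy=3))
E
```

```text
0.14 0.098 80
0.15 0.1007 145
0.16 0.1025 292
0.17 0.1047 289
0.18 0.107 247
0.19 0.1089 218
[-0.00373195  0.14616094] [0.47886277 0.1244519  0.08944358]
```

View pics/s2.png

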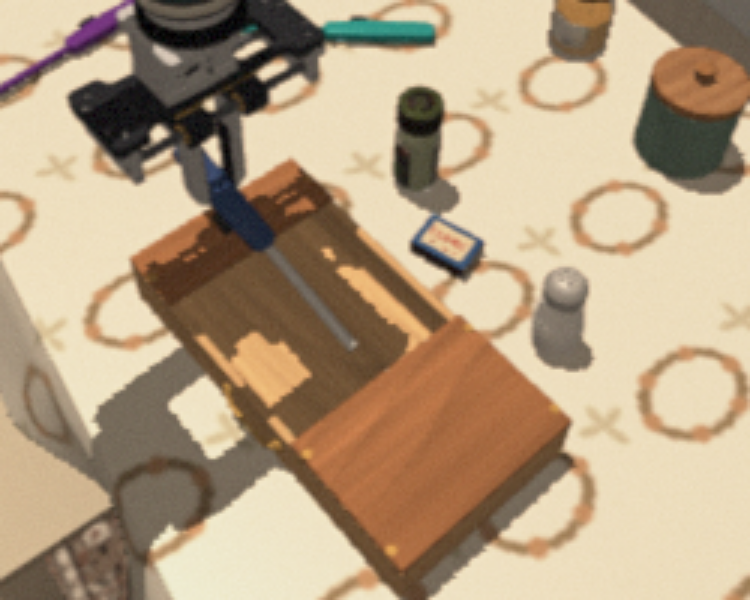

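The tip (352,345) is clear of the long cover's edge. Lift straight up.

>>> {"op": "carry_out", "data": {
  "steps": [
    [[0,0,-0.01],0,1],
    [[0,0,-0.025],0,1],
    [[0,0,-0.045],0,1],
    [[0,0,-0.065],0,1],
    [[0,0,-0.085],0,1],
    [[0,0,-0.105],0,1],
    [[0,0,-0.12],0,1],
    [[0,0,-0.13],0,1],
    [[0,0,-0.13],0,1],
    [[0,0,-0.13],0,1]
  ]
}}

```text
time: 13.58
tool_pos: [0.4785, 0.1244, 0.2187]
ee_rot: [-3.14, 0.0, 1.712]
wrist_force: [-0.2, 0.3, -0.7]
width: 0.023
finger_force: 29.9
```

>>> {"op": "carry_out", "data": {
  "steps": [
    [[0,0,0],0,1],
    [[0,0,0],0,1],
    [[0,0,0],0,1],
    [[0,0,0],0,1]
  ]
}}

```text
time: 14.08
tool_pos: [0.4789, 0.1244, 0.2194]
ee_rot: [-3.141, 0.0, 1.712]
wrist_force: [0.4, -0.1, -0.9]
width: 0.0233
finger_force: 29.9
```

```bash
python3 slope.py pics/w7.png; python3 - <<'E'
from bench import robot
import cv2
cv2.imwrite("pics/s3.png",robot.snapshot("scene")["image"][:,:,::-1])
E
```

```text
0.14 0.2278 66
0.15 0.2305 158
0.16 0.2324 290
0.17 0.2346 305
0.18 0.237 311
0.19 0.2388 316
[-0.00374478  0.14609682] [0.47885918 0.1243866  0.21944109]
```

View pics/s3.png

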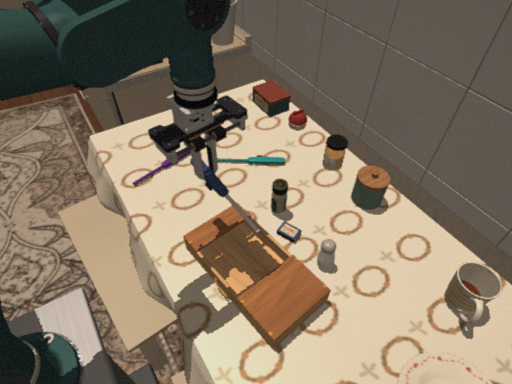

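The gripper holds the lighter high above the box, with its tip at about z 0.18 m. The box and the things beside it stand where they were at the start.

```bash
python3 -c "
from bench import robot
print(robot.close_job())"
```

```text
the job is handed in; nothing more can be done
None
```

I drew the lighter out of the box and handed the job in with the gripper still holding it, its lowest end about 18 cm above the table (the box top is at 5.4 cm); the box and the things beside it look unmoved, but no verdict came back.

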